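# Line up the toy robots by height on the lit ledge

## Robot

A 7-joint arm with a two-finger parallel gripper is mounted at the origin on the work surface. World frame = base frame: x ahead of the robot, y to its left, z up, the work surface at z = 0. Lengths are in mm, angles in rad, forces in N, time in s.
With the tool pointing down it reaches from about 425 to 1025 mm from the base axis. Payload 9.4 kg.
Tool frame: the origin (TCP) lies between the finger pads; the fingertips stand 22 mm ahead of it and the grasp point (between the pads) lies 3 mm ahead of it (env.finger_overhang is the z of the fingertips in the tool frame, in mm); z points along the fingers, y is the line along which they close (so a half turn about z gives the same grasp; the last joint's range is limited). The gripper opens to 93 mm and grips with 3 to 60 N. Pads are 15 mm wide; open, the fingers measure 128 mm over their backs; the gripper's body (75 mm by 188 mm) begins 65 mm behind the grasp point.
Start: joints at [1.253, 0.599, -0.003, 1.599, 0.002, 0.943, -0.08], TCP at [172.889, -704.084, 240.618] pointing down, gripper open.
Joint ranges: [-2.57, 2.57], [-0.35, 1.97], [-1.29, 1.29], [0.11, 2.56], [-1.05, 4.19], [0.11, 1.86], [-2.63, 2.63]. Speed limits (rad/s): [2.22, 2.22, 3.01, 3.01, 3.14, 3.14, 3.14].

## Interface

Orientations are given as a rotation vector (axis times angle).
In Python, from cell import env gives the robot as it stands.
- The arm moves only by the tool drive_tool, never from a script. Its argument "rows" is text: rows parted by semicolons, each of 6 numbers parted by spaces: the shift along the tool's x, y, z normalised to -1 to 1, where 1 is 500 mm, then the turn, a rotation vector about the tool's x, y, z normalised to -1 to 1, where 1 is 360 degrees. In form: tx ty tz wx wy wz; .... A call has 1 to 20 rows; each row is the pose to reach, as a shift and turn from the pose commanded when the call began, along the tool's axes at that moment, turning the shorter way round; what a row does not reach only later rows make up. A row lasts 1/8 s, in which the tool goes at most 62.5 mm and 10.7 degrees, less where a joint would pass 70% of its speed; a pose out of reach is approached as far as the arm can. A call with a number of a shift or a turn outside -1 to 1 is refused whole. A call with a gripper value outside its range is refused whole. "hand" is the opening in per cent of the stroke, from 0 (shut) to 100 (fully open), set as the call begins (left out, the last holds). The fingers move at their own pace and stop on an object; the grip force is fixed at half the most. Time passes only in rows, so rows that repeat a pose let the fingers close. It gives the time, the measured TCP pose, the force, the opening and the grip force at its end, in the units of the state.
- env.sense(): the state, without advancing time (a new reading comes with each control period).
- env.grab_frame(name): name is "side" or "top"; returns a dict with "color" (400x640x3 uint8, red, green, blue), "z_map" (400x640 float32, mm along the optical axis (not along the pixel's ray), 0 where there is no reading), "vfov" (degrees; the focal length in pixels is half the picture's height over the tangent of half this angle, whatever the lens; pixels are square), "cx", "cy" (the principal point, pixels), "R" (3x3) and "t" (3): a world point X has camera coordinates R X + t. Camera axes: x right, y down, z forward; pixel columns grow to the right and rows downward; lengths in mm; the calibration is good to about 2 mm. A picture is of the moment at which its call begins.
- env.close_job(): hands the job in; it is judged then, once.
The state is a dict: "time_s": time; "joint_pos": joint angles; "qvel": joint speeds; "effort": joint torques, N m; "tool_pos": TCP position; "ee_rot": TCP orientation; "force": force on the tool from outside, world axes, zero at the start; "moment": the same for the moment, N m; "finger_gap": finger opening in mm; "grip_force": force on a finger pad.
Only numpy, scipy, OpenCV 4.12 (cv2) and the standard library are available. Lean on these libraries where they do the work, as an engineer would, in place of code of your own. Each camera call takes 0.05 s, during which the arm holds its last target. There are 200 camera calls.

## Task

Line up the four toy robot figures by height on the round light pads of the black display ledge, one upright on each pad with its foot wholly on the pad: the shortest on the pad next to the glowing orange lamp, then each next taller one along the row, the tallest on the pad farthest from the lamp. Do not knock any figure over, and leave the drink can standing where it is.

Things in the scene. Friction and masses are not known exactly. Their poses are not given: they have to be found in the camera images.
- fig_yellow: Loose yellow toy robot figure, the shortest of four: 60 mm tall, about 50 g, round about its upright axis (grips alike at any yaw). Foot disc 38 mm across, 6 mm thick; slim legs; round torso 27 mm across, 16 to 40 mm above the underside (grip its middle, 30 mm up); round head with a black visor. Origin: centre of the foot's underside, z up. Starts standing on the desk.
- fig_red: Loose red toy robot figure, the second shortest of four: 78 mm tall, about 80 g, round about its upright axis (grips alike at any yaw). Foot disc 38 mm across, 6 mm thick; slim legs; round torso 30 mm across, 34 to 58 mm above the underside (grip its middle, 48 mm up); round head with a black visor. Origin: centre of the foot's underside, z up. Starts standing on the desk.
- fig_white: Loose white toy robot figure, the second tallest of four: 96 mm tall, about 110 g, round about its upright axis (grips alike at any yaw). Foot disc 38 mm across, 6 mm thick; slim legs; round torso 33 mm across, 52 to 76 mm above the underside (grip its middle, 66 mm up); round head with a black visor. Origin: centre of the foot's underside, z up. Starts standing on the desk.
- fig_blue: Loose blue toy robot figure, the tallest of four: 114 mm tall, about 150 g, round about its upright axis (grips alike at any yaw). Foot disc 38 mm across, 6 mm thick; slim legs; round torso 36 mm across, 70 to 94 mm above the underside (grip its middle, 84 mm up); round head with a black visor. Origin: centre of the foot's underside, z up. Starts standing on the desk.
- pad_a: Fixed pale round pad, 64 mm across, 2 mm thick, the first in a straight row pad_a, b, c, d at 85 mm spacing on a low black ledge (420 x 78 x 12 mm high). The row runs sideways before the robot, turned up to 10 degrees. Origin: centre of the underside; the upper face is 2 mm higher, 14 mm above the desk. Its y axis points from pad_a to pad_d.
- pad_b: Fixed pale round pad, 64 mm across, 2 mm thick, the second in a straight row pad_a, b, c, d at 85 mm spacing on a low black ledge (420 x 78 x 12 mm high). The row runs sideways before the robot, turned up to 10 degrees. Origin: centre of the underside; the upper face is 2 mm higher, 14 mm above the desk. Its y axis points from pad_a to pad_d.
- pad_c: Fixed pale round pad, 64 mm across, 2 mm thick, the third in a straight row pad_a, b, c, d at 85 mm spacing on a low black ledge (420 x 78 x 12 mm high). The row runs sideways before the robot, turned up to 10 degrees. Origin: centre of the underside; the upper face is 2 mm higher, 14 mm above the desk. Its y axis points from pad_a to pad_d.
- pad_d: Fixed pale round pad, 64 mm across, 2 mm thick, the fourth in a straight row pad_a, b, c, d at 85 mm spacing on a low black ledge (420 x 78 x 12 mm high). The row runs sideways before the robot, turned up to 10 degrees. Origin: centre of the underside; the upper face is 2 mm higher, 14 mm above the desk. Its y axis points from pad_a to pad_d.
- lamp: Fixed small glowing orange lamp, 30 mm across, 32 mm tall, on one end of the ledge, in line with the pads: 60 mm beyond pad_a or beyond pad_d, changing from start to start (the other end has a black block 20 mm high). It marks the end for the shortest figure. Origin: centre of its underside, 12 mm above the desk.
- can: Loose drink can, green with a black band and a bare metal top, 53 mm across, 126 mm tall, 280 g, standing upright on the desk in the same row as the figures. It is to be left alone. Origin: centre of its underside.
There are look-alikes about, which are no part of the job. Several things have the shape of the fig_red; the one meant has the colours described above.

How it is judged:
By the outcome, as a careful person would: the job done as asked, in the order asked, and still so for the second after the job is handed in, with the robot touching nothing.
It also fails if it takes over 99 s, if anything falls off the work surface, if the arm or the gripper's body presses on something with over 40 N, if the wrist force passes 120 N, or if a joint passes its speed limit or range.

## Working session

There is one attempt and no reset: what is moved stays moved. The work goes in short steps, Python scripts to look and compute and a tool call to move; the robot and the scene stay as the last step left them, time stands still between calls to the robot, and variables do not carry over. Pictures are saved under pics/ and viewed, at most 14 in all, crops included, and the job is handed in when it is done.

Besides the shell and the picture viewer there is one more tool, called as a command line: name --argument value ..., lists and objects as JSON in quotes. drive_tool: Moves the arm, as the interface text tells. Scaled input: -1 to 1 covers 500 mm each way for a shift and 360 degrees each way for a turn. Its arguments: {"type":"object","properties":{"rows":{"type":"string"},"hand":{"type":"number"}},"required":["rows"]}

```bash
mkdir -p pics; cat > h.py <<'E'
import numpy as np, cv2
from cell import env
def grab(n,save=None):
    f=env.grab_frame(n)
    if save: cv2.imwrite(f'pics/{save}.png',f['color'][:,:,::-1])
    h=f['color'].shape[0]; fl=h/2/np.tan(np.radians(f['vfov'])/2)
    z=f['z_map']; v,u=np.mgrid[:z.shape[0],:z.shape[1]]
    P=np.stack([(u-f['cx'])/fl*z,(v-f['cy'])/fl*z,z],-1)
    W=(P-f['t'])@np.asarray(f['R'])   # R^T(P-t)
    W[z<=0]=np.nan
    return f,W
E
python3 - <<'E'
from h import *
for n in('top','side'):
    f,W=grab(n,n+'0'); print(n,f['R'],f['t'],f['vfov'],-np.array(f['R']).T@f['t'])
    np.save(n+'0.npy',W)
print(env.sense())
E
```

```text
top [[-0.09695262 -0.9952771  -0.00486662]
 [-0.97328879  0.09583081 -0.20862739]
 [ 0.20810843 -0.01549034 -0.97798309]] [  3.7724899  523.79502705 722.55080722] 56.57131779237578 [359.80066366 -35.24846925 815.93882057]
side [[-0.99020777 -0.1390239  -0.01268607]
 [-0.09549513  0.74083995 -0.66485852]
 [ 0.10182957 -0.65713661 -0.74686157]] [ 531.6427117   104.32741844 1120.66405848] 42.74127960792997 [422.28275702 733.05050828 913.08835308]
{'time_s': 0.1, 'joint_pos': array([ 1.25326367,  0.60004685, -0.00259248,  1.60005333,  0.00175277,
        0.9429158 , -0.0798028 ]), 'qvel': array([ 0.00078707, -0.00202467, -0.00138265, -0.00011562,  0.00026018,
        0.00040878, -0.00080233]), 'effort': array([ 6.29507209e-03, -7.66555452e+01,  1.50258534e+00, -2.52936709e+01,
       -5.22963668e-02,  1.36741705e-02,  7.67062829e-05]), 'tool_pos': array([ 172.85087194, -703.66366215,  239.84310369]), 'ee_rot': array([-3.11743876e+00, -3.77323815e-01,  3.71613013e-04]), 'force': array([-0.34085884, -1.1650829 , -0.22900357]), 'moment': array([ 0.06603193, -0.01776802,  0.013063  ]), 'grip_force': 0.0, 'finger_gap': 93.06228909871633}
```

View pics/top0.png

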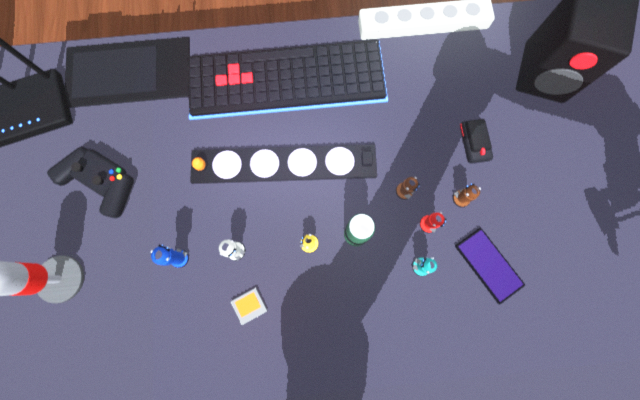

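View pics/side0.png

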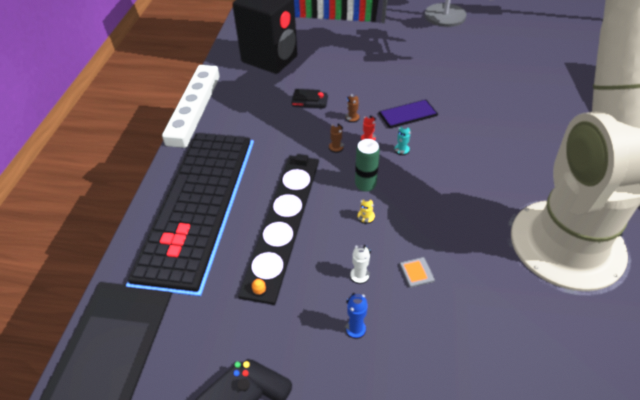

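The top view shows the lamp at (199,164) on the left (+y) end, with pads at (227,165), (264,163), (302,162) and (340,161). The figures are blue (170,257), white (232,249), yellow (310,243) and red (432,222). Brown and cyan look-alikes stand around the red one, and the can is at (360,229). The side view agrees.

```bash
cat >> h.py <<'E'
from scipy.optimize import least_squares
SEED={'top':dict(blue=(168,257),white=(231,249),yellow=(310,243),red=(432,222),can=(360,229),brown1=(408,187),brown2=(467,195),cyan=(425,266)),
'side':dict(blue=(356,316),white=(360,265),yellow=(367,211),red=(369,130),can=(367,165),brown1=(336,137),brown2=(352,108),cyan=(403,140))}
TOR=dict(yellow=(16,40,13.5),red=(34,58,15),white=(52,76,16.5),blue=(70,94,18),can=(20,120,26.5),brown1=(34,58,15),brown2=(34,58,15),cyan=(34,58,15))
def fit(W,c0,r,lo,hi,R=35):
    p=W.reshape(-1,3); p=p[np.isfinite(p[:,0])]
    q=p[(p[:,2]>lo+2)&(p[:,2]<hi-2)&(np.hypot(*(p[:,:2]-c0).T)<R)][:,:2]
    if len(q)<6: return None,len(q)
    s=least_squares(lambda c:np.hypot(*(q-c).T)-r,c0,loss='soft_l1',f_scale=1.5)
    return s.x,len(q)
E
python3 - <<'E'
from h import *
for n in('top','side'):
    W=np.load(n+'0.npy')
    print(n)
    for k,(u,v) in SEED[n].items():
        lo,hi,r=TOR[k]
        w=W[v-14:v+15,u-14:u+15].reshape(-1,3); w=w[w[:,2]>12]
        c0=np.median(w[:,:2],0)
        c,m=fit(W[v-25:v+26,u-25:u+26],c0,r,lo,hi)
        w2=w[np.isfinite(w[:,0])]
        print(k,c0.round(1),None if c is None else c.round(1),m,'zmax',w2[:,2].max().round(1))
    f=cv2.imread(f'pics/{n}0.png')
    m=((f.min(2)>190)&(W[...,2]>5)&(W[...,2]<25)).astype(np.uint8)
    N,L,S,C=cv2.connectedComponentsWithStats(m)
    for i in range(1,N):
        if S[i,4]>150: print('pad',C[i].round(),W[L==i].mean(0).round(1),S[i,4])
E
```

```text
top
blue [435.2 254.3] [438.3 265.1] 74 zmax 116.0
white [438.3 133.7] [442.2 142.1] 35 zmax 97.7
yellow [439.9 -17.8] [443.2 -18.6] 7 zmax 61.4
red [ 456.8 -277.3] [ 460.3 -285. ] 47 zmax 78.1
can [ 447.6 -117.6] [ 452.6 -122. ] 185 zmax 130.2
brown1 [ 534.1 -236.9] [ 540.2 -242.9] 47 zmax 78.0
brown2 [ 507.1 -359.3] [ 510.2 -367.7] 56 zmax 78.6
cyan [ 369.5 -246.6] [ 370.1 -254.7] 37 zmax 79.0
pad [421.  31.] [ 928.5 -338.1   16. ] 589
pad [339. 161.] [ 621.3 -104.3   14.2] 650
pad [264. 163.] [632.2  65.1  14.5] 647
pad [302. 162.] [626.9 -19.7  14.3] 646
pad [226. 164.] [637.5 150.3  14.6] 648
pad [249. 309.] [319.  118.2   9.5] 361
side
blue [440.  276.4] [440.6 264.2] 121 zmax 114.2
white [443.8 152.6] [444.9 141.3] 102 zmax 95.8
yellow [445.7  -9.1] [445.7 -18.9] 72 zmax 61.2
red [ 461.5 -272.8] [ 463.5 -285.2] 69 zmax 129.6
can [ 454.3 -100.1] [ 455.4 -122.3] 669 zmax 127.7
brown1 [ 540.6 -232.6] [ 543.4 -243. ] 70 zmax 78.8
brown2 [ 511.9 -357.1] [ 512.8 -367.3] 70 zmax 79.3
cyan [ 373.6 -244.1] [ 373.  -254.9] 79 zmax 79.9
pad [199. 113.] [ 932.  -321.3   15.7] 272
pad [296. 179.] [ 622.6 -105.3   12.7] 422
pad [287. 205.] [628.1 -20.7  12.5] 479
pad [278. 234.] [633.6  64.2  12.6] 558
pad [587. 270.] [-23.   73.7  11.8] 2032
pad [267. 265.] [638.9 149.4  12.6] 644
```

drive_tool --rows "0.707 -0.5554 0 0 0 -0.2117; 0.707 -0.5554 0 0 0 -0.2117; 0.707 -0.5554 0 0 0 -0.2117; 0.707 -0.5554 0 0 0 -0.2117; 0.707 -0.5554 0 0 0 -0.2117; 0.707 -0.5554 0 0 0 -0.2117; 0.707 -0.5554 0 0 0 -0.2117; 0.707 -0.5554 0 0 0 -0.2117; 0.707 -0.5554 0 0 0 -0.2117; 0.707 -0.5554 0 0 0 -0.2117; 0.707 -0.5554 0 0 0 -0.2117; 0.707 -0.5554 0 0 0 -0.2117" --hand 70

```text
time_s: 1.6
tool_pos: [449.3, -350.9, 240.5]
ee_rot: [-2.223, -2.219, 0.0]
force: [0.3, -0.1, 0.3]
finger_gap: 65.1
grip_force: 0.0
```

drive_tool --rows "0.6626 -0.011 0 0 0 0; 0.6626 -0.011 0 0 0 0; 0.6626 -0.011 0 0 0 0; 0.6626 -0.011 0 0 0 0; 0.6626 -0.011 0 0 0 0; 0.6626 -0.011 0 0 0 0; 0.6626 -0.011 0 0 0 0; 0.6626 -0.011 0.1 0 0 0; 0.6626 -0.011 0.2 0 0 0; 0.6626 -0.011 0.28 0 0 0; 0.6626 -0.011 0.34 0 0 0; 0.6626 -0.011 0.38 0 0 0; 0.6626 -0.011 0.4 0 0 0; 0.6626 -0.011 0.415 0 0 0; 0.6626 -0.011 0.415 0 0 0"

```text
time_s: 3.48
tool_pos: [444.5, -19.2, 33.1]
ee_rot: [2.222, 2.221, -0.0]
force: [0.5, -0.6, 0.5]
finger_gap: 65.0
grip_force: 0.0
```

drive_tool --rows "0 0 0 0 0 0; 0 0 0 0 0 0; 0 0 0 0 0 0; 0 0 0 0 0 0; 0 0 0 0 0 0; 0 0 0 0 0 0; 0 0 0 0 0 0; 0 0 0 0 0 0" --hand 0

```text
time_s: 4.47
tool_pos: [444.4, -18.8, 33.2]
ee_rot: [2.221, 2.222, 0.0]
force: [0.2, 0.3, 5.0]
finger_gap: 26.1
grip_force: 30.0
```

drive_tool --rows "0 0 -0.04 0 0 0; 0 0 -0.1 0 0 0; 0 0 -0.16 0 0 0; 0.02 0.023 -0.2 0 0 0; 0.07 0.08 -0.2 0 0 0; 0.12 0.137 -0.2 0 0 0; 0.17 0.195 -0.2 0 0 0; 0.22 0.252 -0.2 0 0 0; 0.27 0.309 -0.2 0 0 0; 0.31 0.355 -0.2 0 0 0; 0.33 0.378 -0.2 0 0 0; 0.338 0.387 -0.2 0 0 0; 0.338 0.387 -0.16 0 0 0; 0.338 0.387 -0.12 0 0 0; 0.338 0.387 -0.08 0 0 0; 0.338 0.387 -0.06 0 0 0; 0.338 0.387 -0.05 0 0 0; 0.338 0.387 -0.05 0 0 0"

```text
time_s: 6.72
tool_pos: [637.9, 150.3, 57.9]
ee_rot: [-2.221, -2.222, 0.0]
force: [-0.4, -0.1, -0.8]
finger_gap: 26.3
grip_force: 30.0
```

```bash
python3 - <<'E'
from h import *
f,W=grab('side'); cv2.imwrite('pics/s1.png',cv2.resize(f['color'][180:320,200:420,::-1],None,fx=3,fy=3))
E
```

```text
(no output)
```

View pics/s1.png

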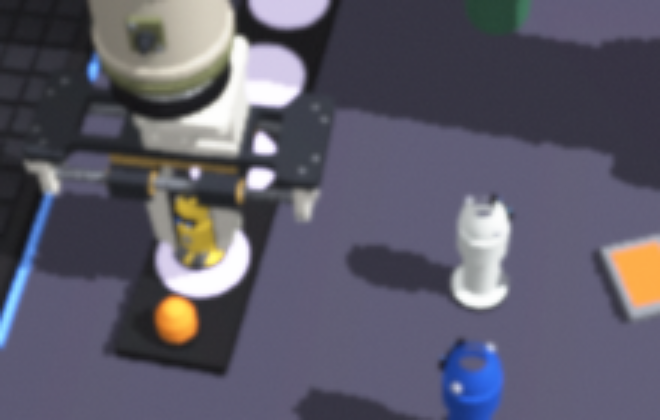

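The crop shows yellow upright in the grip over the lamp-end pad (crop 200,250), roughly centred. I'll lower it and release.

drive_tool --rows "0 0 0.01 0 0 0; 0 0 0.016 0 0 0; 0 0 0.02 0 0 0; 0 0 0.021 0 0 0; 0 0 0.021 0 0 0"

```text
time_s: 7.4
tool_pos: [637.9, 150.2, 47.6]
ee_rot: [-2.221, -2.222, 0.0]
force: [0.5, 0.3, -0.3]
finger_gap: 26.4
grip_force: 30.0
```

drive_tool --rows "0 0 0 0 0 0; 0 0 0 0 0 0; 0 0 0 0 0 0; 0 0 0 0 0 0; 0 0 0 0 0 0; 0 0 0 0 0 0; 0 0 -0.03 0 0 0; 0 0 -0.08 0 0 0; 0 0 -0.14 0 0 0; 0 0 -0.24 0 0 0; 0 0 -0.3 0 0 0; 0 0 -0.3 0 0 0" --hand 70

```text
time_s: 8.9
tool_pos: [639.1, 150.7, 201.4]
ee_rot: [2.22, 2.219, 0.007]
force: [-0.0, 0.1, 1.2]
finger_gap: 65.0
grip_force: 0.0
```

drive_tool --rows "-0.8708 -0.352 0 0 0 0; -0.8708 -0.352 0 0 0 0; -0.8708 -0.352 0 0 0 0; -0.8708 -0.352 0 0 0 0; -0.8708 -0.352 0 0 0 0; -0.8708 -0.352 0 0 0 0; -0.8708 -0.352 0 0 0 0; -0.8708 -0.352 0 0 0 0; -0.8708 -0.352 0 0 0 0; -0.8708 -0.352 0 0 0 0; -0.8708 -0.352 0.04 0 0 0; -0.8708 -0.352 0.08 0 0 0; -0.8708 -0.352 0.08 0 0 0"

```text
time_s: 10.52
tool_pos: [462.0, -283.2, 156.6]
ee_rot: [-2.216, -2.223, 0.0]
force: [-0.4, -0.5, 0.6]
finger_gap: 65.0
grip_force: 0.0
```

```bash
python3 - <<'E'
from h import *
f,W=grab('side'); cv2.imwrite('pics/s2.png',cv2.resize(f['color'][60:300,220:460,::-1],None,fx=2.4,fy=2.4))
g,V=grab('top')
print(fit(V,np.array([638,150]),13.5,30,54),fit(W,np.array([638,150]),13.5,30,54))
print(fit(V,np.array([460,-285]),15,34,58),fit(W,np.array([462,-285]),15,34,58))
E
```

```text
(array([636.73581982, 150.56960404]), 44) (array([639.40381238, 150.63650834]), 79)
(array([ 460.11947242, -285.0008466 ]), 47) (array([ 463.58447983, -285.11050022]), 71)
```

View pics/s2.png

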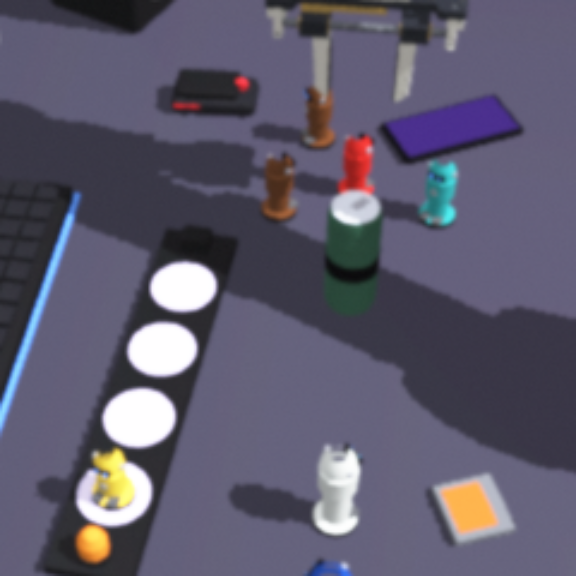

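The crop shows yellow standing on the first pad (crop 113,485), with the gripper above red and clear of its neighbours. I'll descend and grip.

drive_tool --rows "0 0 0.06 0 0 0; 0 0 0.12 0 0 0; 0 0 0.16 0 0 0; 0 0 0.19 0 0 0; 0 0 0.205 0 0 0; 0 0 0.213 0 0 0; 0 0 0.213 0 0 0"

```text
time_s: 11.5
tool_pos: [462.1, -285.3, 51.3]
ee_rot: [2.221, 2.221, 0.0]
force: [-0.1, -0.2, 0.4]
finger_gap: 64.9
grip_force: 0.0
```

drive_tool --rows "0 0 0 0 0 0; 0 0 0 0 0 0; 0 0 0 0 0 0; 0 0 0 0 0 0; 0 0 0 0 0 0; 0 0 0 0 0 0; 0 0 0 0 0 0; 0 0 0 0 0 0" --hand 0

```text
time_s: 12.5
tool_pos: [461.9, -285.2, 51.1]
ee_rot: [2.221, 2.222, -0.0]
force: [0.0, -1.4, 2.7]
finger_gap: 29.0
grip_force: 30.0
```

drive_tool --rows "0 0 -0.04 0 0 0; 0 0 -0.12 0 0 0; 0 0 -0.2 0 0 0; 0 0 -0.27 0 0 0; 0 0 -0.31 0 0 0; 0.02 0.01 -0.32 0 0 0; 0.07 0.034 -0.32 0 0 0; 0.14 0.068 -0.32 0 0 0; 0.21 0.103 -0.32 0 0 0; 0.28 0.137 -0.32 0 0 0; 0.35 0.171 -0.32 0 0 0; 0.42 0.205 -0.32 0 0 0; 0.49 0.24 -0.32 0 0 0; 0.56 0.274 -0.32 0 0 0; 0.62 0.303 -0.32 0 0 0; 0.66 0.323 -0.32 0 0 0; 0.685 0.335 -0.32 0 0 0; 0.696 0.34 -0.32 0 0 0; 0.6994 0.342 -0.32 0 0 0; 0.6994 0.342 -0.32 0 0 0"

```text
time_s: 15.0
tool_pos: [632.8, 63.6, 211.1]
ee_rot: [2.222, 2.22, -0.001]
force: [-0.5, -0.6, -0.4]
finger_gap: 29.3
grip_force: 30.0
```

drive_tool --rows "0 0 0.05 0 0 0; 0 0 0.12 0 0 0; 0 0 0.18 0 0 0; 0 0 0.23 0 0 0; 0 0 0.265 0 0 0; 0 0 0.28 0 0 0; 0 0 0.287 0 0 0; 0 0 0.291 0 0 0; 0 0 0.291 0 0 0; 0 0 0.291 0 0 0"

```text
time_s: 16.25
tool_pos: [633.1, 64.5, 66.1]
ee_rot: [2.221, 2.221, 0.001]
force: [-0.1, -0.7, -0.0]
finger_gap: 29.2
grip_force: 30.0
```

drive_tool --rows "0 0 0 0 0 0; 0 0 0 0 0 0; 0 0 0 0 0 0; 0 0 0 0 0 0; 0 0 0 0 0 0; 0 0 0 0 0 0; 0 0 -0.03 0 0 0; 0 0 -0.08 0 0 0; 0 0 -0.14 0 0 0; 0 0 -0.24 0 0 0; 0 0 -0.3 0 0 0; 0 0 -0.3 0 0 0" --hand 70

```text
time_s: 17.75
tool_pos: [634.0, 64.9, 219.1]
ee_rot: [2.219, 2.219, 0.006]
force: [-0.7, -0.2, 0.0]
finger_gap: 65.0
grip_force: 0.0
```

drive_tool --rows "0.1542 -0.379 0 0 0 0; 0.1542 -0.379 0 0 0 0; 0.1542 -0.379 0 0 0 0; 0.1542 -0.379 0 0 0 0; 0.1542 -0.379 0 0 0 0; 0.1542 -0.379 0 0 0 0; 0.1542 -0.379 0.06 0 0 0; 0.1542 -0.379 0.14 0 0 0; 0.1542 -0.379 0.2 0 0 0; 0.1542 -0.379 0.25 0 0 0; 0.1542 -0.379 0.28 0 0 0; 0.1542 -0.379 0.293 0 0 0; 0.1542 -0.379 0.293 0 0 0"

```text
time_s: 19.38
tool_pos: [443.9, 141.4, 68.6]
ee_rot: [-2.222, -2.221, 0.001]
force: [-0.1, -0.1, -0.6]
finger_gap: 65.2
grip_force: 0.0
```

drive_tool --rows "0 0 0 0 0 0; 0 0 0 0 0 0; 0 0 0 0 0 0; 0 0 0 0 0 0; 0 0 0 0 0 0; 0 0 0 0 0 0; 0 0 0 0 0 0; 0 0 0 0 0 0" --hand 0

```text
time_s: 20.38
tool_pos: [443.6, 141.6, 69.4]
ee_rot: [2.221, 2.221, 0.001]
force: [0.4, -0.7, 5.7]
finger_gap: 32.7
grip_force: 30.0
```

```bash
python3 - <<'E'
from h import *
f,W=grab('side'); cv2.imwrite('pics/s3.png',cv2.resize(f['color'][100:340,200:480,::-1],None,fx=2.4,fy=2.4))
g,V=grab('top')
print(fit(V,np.array([633,64]),15,48,72),fit(W,np.array([633,64]),15,48,72))
E
```

```text
(array([631.95924389,  64.79538503]), 44) (array([634.43193979,  64.66180806]), 90)
```

View pics/s3.png

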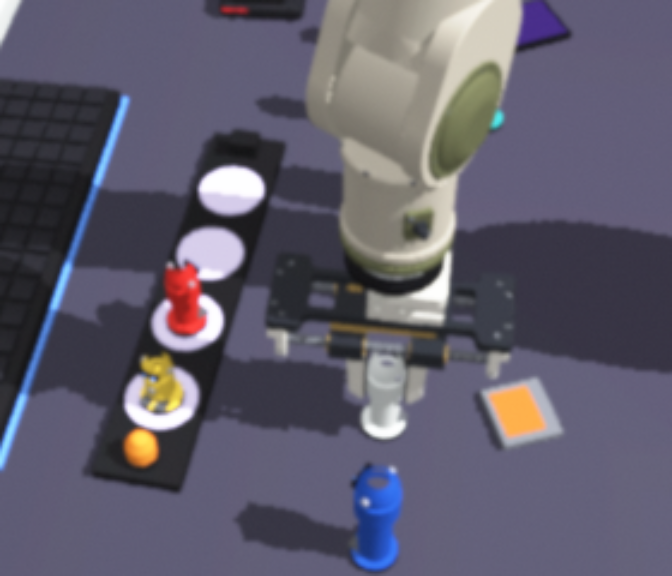

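Red stands centred on the second pad (crop 186,318), and white is gripped (crop 384,400). White goes to the third pad.

drive_tool --rows "0 0 -0.04 0 0 0; 0 0 -0.12 0 0 0; 0 0 -0.2 0 0 0; 0 0 -0.25 0 0 0; -0.01 0.011 -0.26 0 0 0; -0.04 0.045 -0.26 0 0 0; -0.09 0.102 -0.26 0 0 0; -0.14 0.159 -0.26 0 0 0; -0.19 0.216 -0.26 0 0 0; -0.24 0.273 -0.26 0 0 0; -0.28 0.318 -0.26 0 0 0; -0.305 0.347 -0.26 0 0 0; -0.32 0.364 -0.26 0 0 0; -0.3238 0.368 -0.26 0 0 0; -0.3238 0.368 -0.26 0 0 0"

```text
time_s: 22.35
tool_pos: [626.9, -19.6, 199.1]
ee_rot: [-2.22, -2.222, 0.0]
force: [-0.0, 0.0, -0.4]
finger_gap: 32.4
grip_force: 30.0
```

drive_tool --rows "0 0 0.04 0 0 0; 0 0 0.1 0 0 0; 0 0 0.15 0 0 0; 0 0 0.19 0 0 0; 0 0 0.215 0 0 0; 0 0 0.225 0 0 0; 0 0 0.231 0 0 0; 0 0 0.231 0 0 0; 0 0 0.231 0 0 0"

```text
time_s: 23.48
tool_pos: [627.7, -20.3, 84.2]
ee_rot: [2.221, 2.221, 0.001]
force: [0.1, -0.3, -2.0]
finger_gap: 32.5
grip_force: 30.0
```

drive_tool --rows "0 0 0 0 0 0; 0 0 0 0 0 0; 0 0 0 0 0 0; 0 0 0 0 0 0; 0 0 0 0 0 0; 0 0 0 0 0 0; 0 0 -0.03 0 0 0; 0 0 -0.08 0 0 0; 0 0 -0.14 0 0 0; 0 0 -0.24 0 0 0; 0 0 -0.3 0 0 0; 0 0 -0.3 0 0 0" --hand 70

```text
time_s: 24.98
tool_pos: [628.5, -20.0, 237.1]
ee_rot: [2.219, 2.219, 0.006]
force: [-0.5, 0.3, -0.7]
finger_gap: 65.6
grip_force: 0.0
```

drive_tool --rows "0.5696 -0.376 0 0 0 0; 0.5696 -0.376 0 0 0 0; 0.5696 -0.376 0 0 0 0; 0.5696 -0.376 0 0 0 0; 0.5696 -0.376 0 0 0 0; 0.5696 -0.376 0 0 0 0; 0.5696 -0.376 0 0 0 0; 0.5696 -0.376 0 0 0 0; 0.5696 -0.376 0.04 0 0 0; 0.5696 -0.376 0.12 0 0 0; 0.5696 -0.376 0.19 0 0 0; 0.5696 -0.376 0.25 0 0 0; 0.5696 -0.376 0.28 0 0 0; 0.5696 -0.376 0.293 0 0 0; 0.5696 -0.376 0.293 0 0 0"

```text
time_s: 26.85
tool_pos: [439.7, 264.3, 87.3]
ee_rot: [2.222, 2.221, 0.0]
force: [0.4, 0.3, 0.1]
finger_gap: 64.9
grip_force: 0.0
```

drive_tool --rows "0 0 0 0 0 0; 0 0 0 0 0 0; 0 0 0 0 0 0; 0 0 0 0 0 0; 0 0 0 0 0 0; 0 0 0 0 0 0; 0 0 0 0 0 0; 0 0 0 0 0 0" --hand 0

```text
time_s: 27.85
tool_pos: [439.5, 264.6, 87.4]
ee_rot: [2.221, 2.221, 0.001]
force: [-0.5, 0.2, 5.3]
finger_gap: 35.3
grip_force: 30.0
```

```bash
python3 - <<'E'
from h import *
f,W=grab('side'); cv2.imwrite('pics/s4.png',cv2.resize(f['color'][100:380,200:480,::-1],None,fx=2,fy=2))
g,V=grab('top')
print(fit(V,np.array([627,-20]),16.5,66,90),fit(W,np.array([627,-20]),16.5,66,90))
E
```

```text
(array([626.51244876, -20.16068195]), 44) (array([628.97147283, -20.6306682 ]), 96)
```

View pics/s4.png

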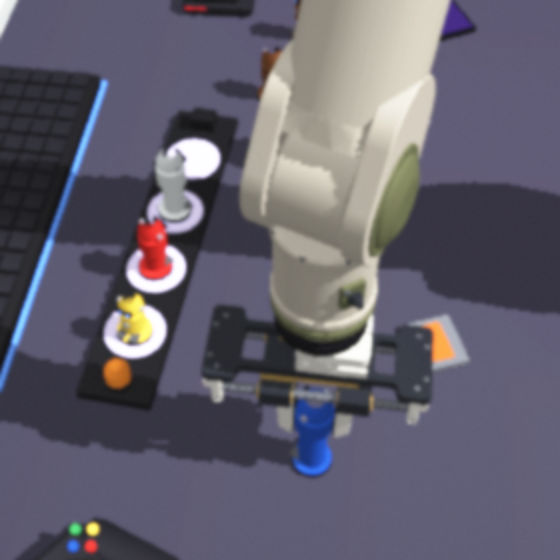

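White stands on the third pad (crop 175,210), and blue is gripped (crop 313,440). Blue goes to the far pad.

drive_tool --rows "0 0 -0.04 0 0 0; 0 0 -0.12 0 0 0; 0 0 -0.2 0 0 0; 0 0 -0.26 0 0 0; -0.02 0.01 -0.28 0 0 0; -0.07 0.035 -0.28 0 0 0; -0.14 0.069 -0.28 0 0 0; -0.21 0.104 -0.28 0 0 0; -0.28 0.138 -0.28 0 0 0; -0.35 0.173 -0.28 0 0 0; -0.42 0.208 -0.28 0 0 0; -0.49 0.242 -0.28 0 0 0; -0.56 0.277 -0.28 0 0 0; -0.63 0.311 -0.28 0 0 0; -0.68 0.336 -0.28 0 0 0; -0.71 0.351 -0.28 0 0 0; -0.73 0.361 -0.28 0 0 0; -0.7388 0.365 -0.28 0 0 0; -0.7388 0.365 -0.28 0 0 0"

```text
time_s: 30.32
tool_pos: [621.8, -104.3, 227.1]
ee_rot: [-2.22, -2.222, 0.0]
force: [-0.1, 0.9, -1.7]
finger_gap: 35.1
grip_force: 30.0
```

drive_tool --rows "0 0 0.04 0 0 0; 0 0 0.1 0 0 0; 0 0 0.16 0 0 0; 0 0 0.21 0 0 0; 0 0 0.235 0 0 0; 0 0 0.245 0 0 0; 0 0 0.251 0 0 0; 0 0 0.251 0 0 0; 0 0 0.251 0 0 0"

```text
time_s: 31.45
tool_pos: [622.2, -104.9, 102.2]
ee_rot: [2.221, 2.221, 0.001]
force: [0.7, -0.3, -1.7]
finger_gap: 35.2
grip_force: 30.0
```

drive_tool --rows "0 0 0 0 0 0; 0 0 0 0 0 0; 0 0 0 0 0 0; 0 0 0 0 0 0; 0 0 0 0 0 0; 0 0 0 0 0 0; 0 0 -0.03 0 0 0; 0 0 -0.08 0 0 0; 0 0 -0.14 0 0 0; 0 0 -0.24 0 0 0; 0 0 -0.3 0 0 0; -0.1 0 -0.3 0 0 0; -0.2 0 -0.3 0 0 0; -0.3 0 -0.3 0 0 0; -0.4 0 -0.3 0 0 0; -0.4 0 -0.3 0 0 0" --hand 70

```text
time_s: 33.45
tool_pos: [620.6, -310.3, 251.9]
ee_rot: [2.228, 2.213, -0.003]
force: [0.2, 0.8, 0.0]
finger_gap: 64.9
grip_force: 0.0
```

```bash
python3 - <<'E'
from h import *
f,W=grab('side'); cv2.imwrite('pics/s5.png',cv2.resize(f['color'][60:340,200:480,::-1],None,fx=2,fy=2))
g,V=grab('top')
for n,c,r,lo in(('yel',(638,150),13.5,30),('red',(633,64.6),15,48),('whi',(627.5,-20),16.5,66),('blue',(622,-105),18,84),('can',(454,-122),26.5,50)):
    print(n,fit(V,np.array(c),r,lo,lo+24),fit(W,np.array(c),r,lo,lo+24))
E
```

```text
yel (array([636.7197685 , 150.40927978]), 42) (array([639.36200644, 150.30323511]), 78)
red (array([631.79311664,  64.74545834]), 42) (array([634.40841669,  64.91101581]), 83)
whi (array([626.4500153 , -20.25388888]), 44) (array([628.93216304, -20.39750383]), 91)
blue (array([ 621.00162949, -104.81878104]), 67) (array([ 623.64047964, -104.96345484]), 99)
can (array([ 452.27726801, -121.79938647]), 41) (array([ 455.60595585, -121.8608186 ]), 143)
```

View pics/s5.png

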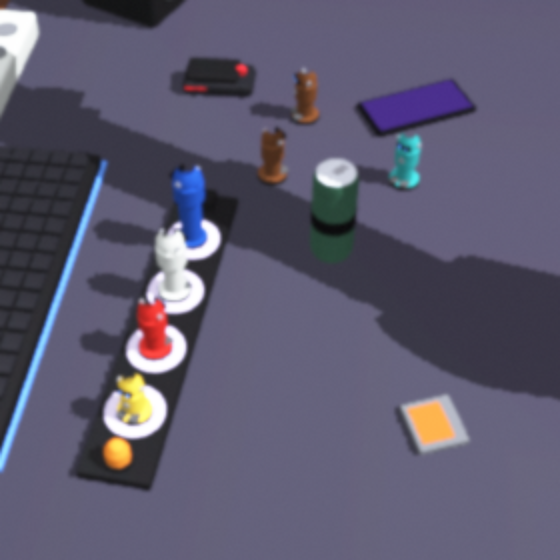

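All four figures stand upright and centred on their pads: yellow (135,405), red (155,345), white (175,285) and blue (192,235), counting from the lamp. The can has not moved.

```bash
python3 -c "
from cell import env
print(env.close_job())"
```

```text
the job is handed in; nothing more can be done
None
```

The job is handed in: from the lamp outward, yellow, red, white and blue each stand upright and centred on their own pad, and the can was left where it stood (about 33 s of the 99 s used).

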